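# Open the apricot glaze jar

### The job

The tarts are waiting for their glaze. Take the pastry brush that lies across the apricot glaze jar (the orange one) and lay it flat in the steel tool tray, lowering it in rather than dropping it; then unscrew that jar's tight cap anticlockwise, letting the square well keep the jar from turning, until the threads let go, and lift the cap straight off without pulling the jar up. Finish still holding the cap level in the gripper just above the open mouth, with a finger's breadth or two of air under it, and leave the other jars, the pastries, the shaker and the cake ring alone.

Things in the scene. Friction and masses are not known exactly. Their poses are not given: they have to be found in the camera images.
- caddy: Stainless jar caddy, fixed: base plate 100 x 345 x 4 mm (x, y, z) with three square wells in a row along its y axis, centres at y = -112, 0 and +112 mm, each 83 mm square inside, thin walls up to 44 mm height. Jars stand on the base plate in the wells with 1.5 mm play each side, so they cannot turn by more than about 3 degrees. Origin: centre of its underside, on the counter; z up.
- jar: The jar to open: square glass jar of ORANGE apricot glaze, 80 x 80 x 78 mm, above it a round neck of 43 mm diameter. Stands loose in any one of the three wells; 0.35 to 0.7 kg, so it comes up with the cap if pulled before the threads are free. Origin: centre of its underside; z up, x and y square to its sides.
- jar_mouth (a point): Centre of the apricot jar's round mouth, the top of its neck, 99 mm above the jar's underside. Three short threads on the neck below it hold the cap's lugs: they let go after 0.65 to 1.05 rad of anticlockwise hand turn, differing from start to start; the cap then stays free to lift until about 1.4 rad of turn, where the lugs come against the next threads.
- cap: Its white metal twist-off cap, 58 mm diameter, 18 mm tall, 65 g. Origin: centre of its lower rim; z up. Screwed on, this rim is 86 mm above the jar's underside (8 mm above the square shoulder, 13 mm below the mouth). Tight: some 0.4 to 0.9 N m to start it; a light grip slips, so grip it with about 50 N. Unscrews anticlockwise seen from above, rising about 2.6 mm per radian.
- cap_top (a point): Centre of the cap's flat top face, 18 mm above its lower rim.
- brush: Pastry brush lying flat on the apricot jar's cap, across the row of jars within about 25 degrees. 210 mm long along its x axis, 14 mm thick, 70 g: wooden handle 22 mm wide (x = -107 to +25 mm), steel ferrule 34 mm wide, red silicone head 38 mm wide (to x = +105 mm). Origin: middle of its length on its underside, within 5 mm of its centre of mass; z up.
- tray: Shallow stainless tool tray, fixed, empty: 310 x 180 mm outside (x, y), floor 3 mm thick, rim 19 mm high. Origin: centre of its underside, on the counter; z up; its x axis runs along the long side.
- jar_raspberry: Bystander: the same jar with dark RED raspberry filling and the same closed white cap, in another well. Origin: centre of its underside.
- jar_pistachio: Bystander: the same jar with GREEN pistachio filling and the same closed white cap, in another well. Origin: centre of its underside.
- glazed_dome: Bystander: red glazed dome dessert on a black disc, 80 mm diameter, 54 mm tall, on a slate behind the jars. Origin: centre of its underside.
- tartlet: Bystander: berry tartlet, 74 mm diameter, 37 mm tall, on the same slate. Origin: centre of its underside.
- shaker: Bystander: steel sugar shaker, 64 mm diameter, 101 mm tall, standing to the left of the jars. Origin: centre of its underside.
- cake_ring: Bystander: steel cake ring, 100 mm diameter, 45 mm tall, behind on the right. Origin: centre of its underside.
Things that resemble listed ones, but are neither listed nor needed, are in the scene too. Of the things like the brush, leave any that is purple; of the rest the smaller one is meant.

How it is judged:
On the way, in this order (a step that is already met when the one before it is completed fails the run):
1. the gripper lowers the brush into the tray (held, less than 30 mm above the tray's floor) (x of brush in the frame of tray between -0.06 and 0.06 m and y of brush in the frame of tray between -0.075 and 0.075 m and z of brush in the frame of tray below 0.033 m and contact force between the fingers and brush above 0.3 N).
2. the brush lies flat in the tray, let go (x of brush in the frame of tray between -0.06 and 0.06 m and y of brush in the frame of tray between -0.075 and 0.075 m and z of brush in the frame of tray below 0.008 m and angle between brush's own z axis and vertical below 0.1 rad and contact force between the fingers and brush below 0.05 N), for 0.2 s.
3. the cap is turned loose on the jar, which stays standing in its well (angle between the x axis of cap and the x axis of jar, either way round above 0.5 rad and z of cap in the frame of jar below 0.1 m and z of jar in the frame of caddy below 0.009 m and angle between jar's own z axis and vertical below 0.1 rad).
At the end, for the whole second after the job is handed in: The gripper holds the cap still, level (0.2 rad), clear of the jar, its rim 2 to 60 mm above the jar's mouth, within 20 mm of its axis; the jar stands upright on its well's floor; the brush lies flat and let go in the tray, middle within 60 mm along, 75 mm across of its centre (all of step 2 and z of jar in the frame of caddy below 0.009 m and angle between jar's own z axis and vertical below 0.1 rad and z of cap in the frame of jar between 0.101 and 0.159 m and horizontal distance between cap and jar below 0.02 m and angle between cap's own z axis and vertical below 0.2 rad and contact force between the fingers and cap above 1 N and contact force between cap and jar below 0.05 N and linear speed of cap below 0.03 m/s); the arm keeps its last pose, push and grip.
It fails at once if the apricot jar is pulled up out of its well or tipped (z of jar in the frame of caddy above 0.018 m or angle between jar's own z axis and vertical above 0.25 rad).
It fails at once if one of the other jars is moved more than 20 mm (distance of any of jar_raspberry, jar_pistachio from where it was at the start of the episode above 0.02 m).
It fails at once if a pastry, the shaker or the cake ring is moved more than 25 mm (distance of any of glazed_dome, tartlet, shaker, cake_ring from where it was at the start of the episode above 0.025 m).
It also fails if it takes over 58 s, if anything falls off the work surface, if the arm or the gripper's body presses on something with over 40 N, if the wrist force passes 120 N, or if a joint passes its speed limit or range.

### The arm

A 6-joint arm with a two-finger parallel gripper is mounted at the origin on the work surface. World frame = base frame: x ahead of the robot, y to its left, z up, the work surface at z = 0. Lengths are in m, angles in rad, forces in N, time in s.
With the tool pointing down it reaches from about 0.4 to 0.825 m from the base axis. Payload 7 kg.
Tool frame: the origin (TCP) lies where the fingers leave the gripper's body, on its centre line; the fingertips stand 66 mm ahead of it and the grasp point (between the pads) lies 47 mm ahead of it (arm.grip_depth is the distance from the TCP to the grasp point, in m); z points along the fingers, y is the line along which they close (so a half turn about z gives the same grasp; the last joint's range is limited). The gripper opens to 88 mm and grips with 3 to 60 N. Pads are 19 mm wide; open, the fingers measure 130 mm over their backs; the gripper's body (78 mm by 193 mm) begins 47 mm behind the grasp point.
Start: joints at [1.416, 0.359, 0.012, 0, -1.224, -0.288], TCP at [0.289, 0.61, 0.292] pointing down, gripper open.
Joint ranges: [-3.07, 3.07], [-1.43, 2.12], [-1.02, 1.25], [-3.03, 1.67], [-3.05, -0], [-3.03, 3.03]. Speed limits (rad/s): [2.39, 2.39, 3.01, 3.14, 3.14, 3.14].

### API

Orientations are given as a rotation vector (axis times angle).
In Python, from plant import arm gives the robot as it stands. The module is installed in compiled form; this text tells all that it offers.
- The arm moves only by the shell command python3 -m crank 'ROWS' [FORCE]. ROWS is JSON, a list of rows, each a list of 7 numbers: the opening, from -1 (shut) to 1 (fully open), then the shift along the tool's x, y, z normalised to -1 to 1, where 1 is 100 mm, then the turn, a rotation vector about the tool's x, y, z normalised to -1 to 1, where 1 is 90 degrees. In form: [[claw, tx, ty, tz, ax, ay, az], ...]. A call has exactly 10 rows; each row is the pose to reach, as a shift and turn from the pose commanded when the call began, along the tool's axes at that moment; what a row does not reach only later rows make up. A row lasts 1/10 s, in which the tool goes at most 50 mm and 8.59 degrees, less where a joint would pass 70% of its speed; a pose out of reach is approached as far as the arm can. A call with a number of a shift or a turn outside -1 to 1 is refused whole. A call with a gripper value outside its range is refused whole. The fingers move at their own pace and stop on an object; FORCE is the grip in N (left out, the last holds). Time passes only in rows, so rows that repeat a pose let the fingers close, or fill a call up. It gives the time, the measured TCP pose, the force, the opening and the grip force at its end, in the units of the state.
- arm.observe(): the state, without advancing time (a new reading comes with each control period).
- arm.snapshot(name): name is "side" or "top"; returns a dict with "img" (480x640x3 uint8, red, green, blue), "fx", "fy", "cx", "cy" (pixels), "k1" (the pictures are not rectified: a ray, as slopes to the right and down, at radius r is drawn at 1 + k1 r^2 times it, then the intrinsics apply), "extrinsics" (4x4, takes a point from camera to world coordinates). Camera axes: x right, y down, z forward; pixel columns grow to the right and rows downward; lengths in m; the calibration is good to about 2 mm. A picture is of the moment at which its call begins. There is no depth.
- arm.finish_job(): hands the job in; it is judged then, once.
The state is a dict: "time": time; "q": joint angles; "qd": joint speeds; "joint_torque": joint torques, N m; "ee_pos": TCP position; "orientation": TCP orientation; "wrist_force": force on the tool from outside, world axes, zero at the start; "moment": the same for the moment, N m; "opening": finger opening in m; "gripper_force": force on a finger pad.
Only numpy, scipy, OpenCV 4.12 (cv2) and the standard library are available. Lean on these libraries where they do the work, as an engineer would, in place of code of your own. Each camera call takes 0.05 s, during which the arm holds its last target. There are 200 camera calls.

## Working session

There is one attempt and no reset: what is moved stays moved. The work goes in short steps, Python scripts to look and compute and a shell command to move; the robot and the scene stay as the last step left them, time stands still between calls to the robot, and variables do not carry over. Pictures are saved under pics/ and viewed, at most 10 in all, crops included, and the job is handed in when it is done.

```bash
mkdir -p pics; cat > h.py <<'E'
import numpy as np, cv2, pickle
from scipy.spatial.transform import Rotation as R
from plant import arm
def snap(n,fn):
    s=arm.snapshot(n); cv2.imwrite('pics/'+fn+'.png',s['img'][:,:,::-1]); pickle.dump(s,open(fn+'.pkl','wb')); return s
def load(fn): return pickle.load(open(fn+'.pkl','rb'))
def ray(s,u,v):
    d=np.array([(u-s['cx'])/s['fx'],(v-s['cy'])/s['fy']]); p=d.copy()
    for _ in range(30): p=d/(1+s['k1']*(p@p))
    E=s['extrinsics']; return E[:3,3],E[:3,:3]@np.array([p[0],p[1],1])
def atz(s,u,v,z):
    o,d=ray(s,u,v); return o+d*(z-o[2])/d[2]
def proj(s,P):
    E=s['extrinsics']; c=(np.asarray(P)-E[:3,3])@E[:3,:3]; p=c[:2]/c[2]; p=p*(1+s['k1']*(p@p))
    return p*[s['fx'],s['fy']]+[s['cx'],s['cy']]
E
python3 - <<'E'
from h import *
for n in('top','side'):
    s=snap(n,n+'0'); print(n,s['extrinsics'].round(3).tolist(),s['fx'],s['k1'])
o=arm.observe(); print(o['ee_pos'],o['orientation'],o['time'],o['opening'],o['wrist_force'])
E
```

```text
top [[-0.003, -0.993, 0.12, 0.409], [-1.0, 0.004, 0.014, 0.046], [-0.015, -0.12, -0.993, 1.166], [0.0, 0.0, 0.0, 1.0]] 477.50202969961794 0.0009053297200718794
side [[-0.962, -0.204, 0.182, 0.341], [-0.272, 0.749, -0.604, 0.754], [-0.013, -0.631, -0.776, 0.991], [0.0, 0.0, 0.0, 1.0]] 563.0639901292404 -0.0040807969721425065
[0.2891338  0.60958114 0.29135078] [ 3.06347622e+00 -6.89828624e-01 -2.67060156e-04] 0.1 0.08763680223797636 [ 0.79603343 -0.83369746 -0.83700426]
```

View pics/top0.png

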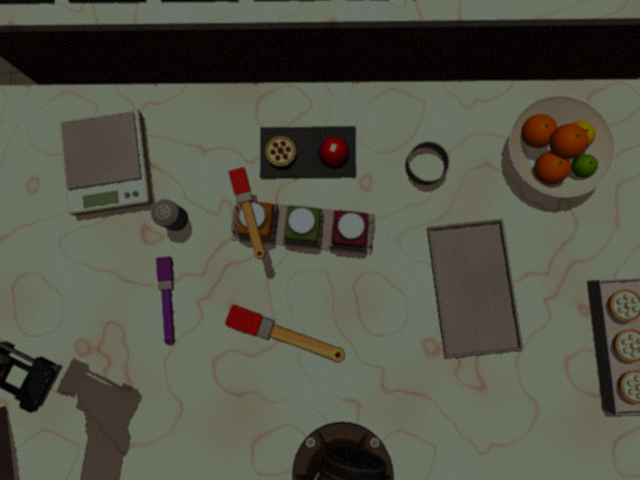

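View pics/side0.png

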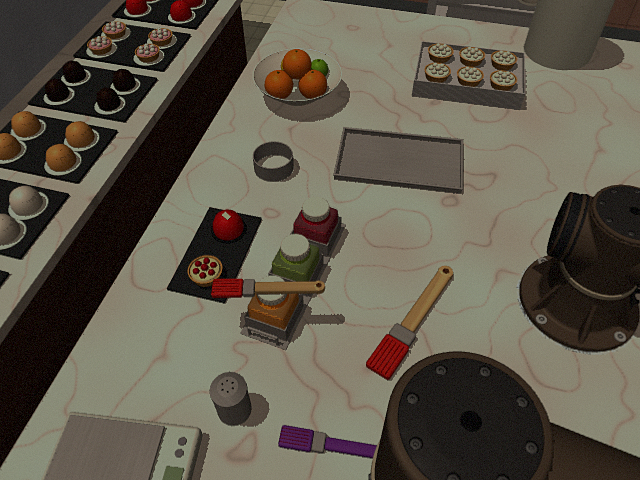

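The top view shows the brush across the leftmost (orange) jar, from its head at (239,180) to its handle end at (260,255). The tray is at about (475,288). The large red brush at (285,333) and the purple brush at (166,300) are decoys. I'll enlarge the jar and tray areas.

```bash
python3 - <<'E'
from h import *
a=load('top0')['img'][155:275,220:380,::-1]; b=load('side0')['img'][180:360,200:360,::-1]
cv2.imwrite('pics/c1.png',np.clip(cv2.resize(a,None,fx=5,fy=5,interpolation=cv2.INTER_CUBIC)*1.7,0,255))
cv2.imwrite('pics/c2.png',np.clip(cv2.resize(b,None,fx=3.3333,fy=3.3333,interpolation=cv2.INTER_CUBIC)*1.7,0,255))
E
```

```text
[ WARN:0@0.163] global loadsave.cpp:1063 imwrite_ Unsupported depth image for selected encoder is fallbacked to CV_8U.
```

View pics/c1.png

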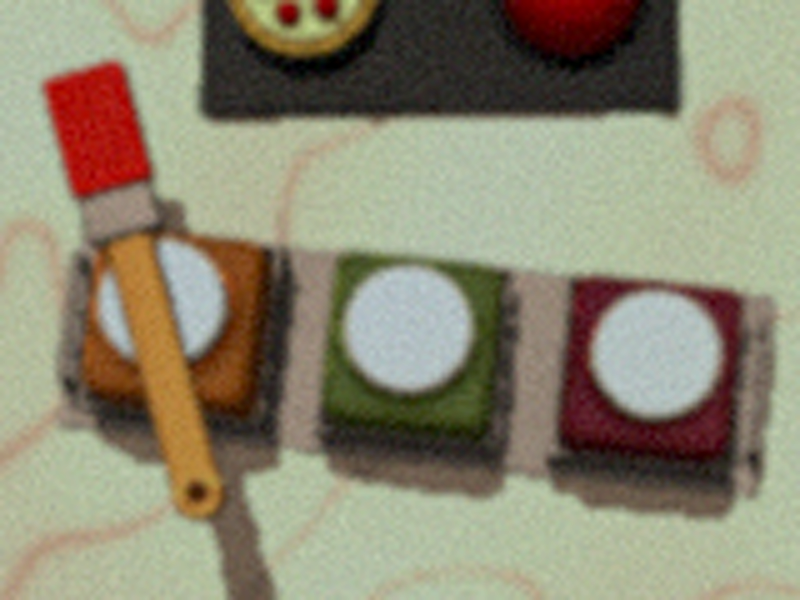

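View pics/c2.png

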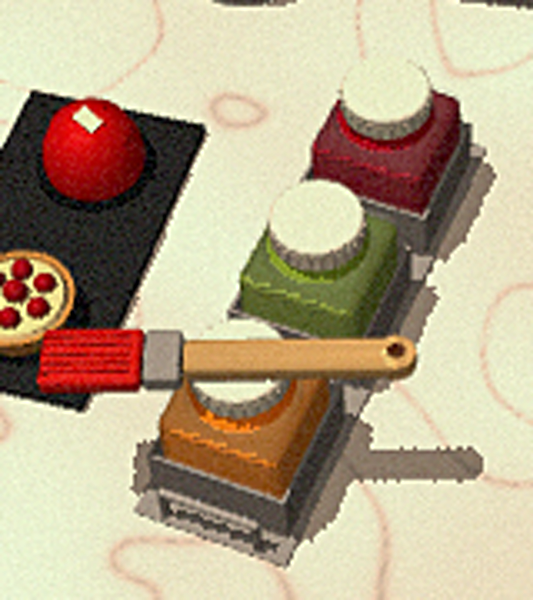

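The apricot cap is centred near crop-1 (163,302). The brush runs from its head end (84,71) to its handle end (200,516), and the handle meets the ferrule at (132,236).

```bash
python3 - <<'E'
from h import *
s=load('top0'); t=load('side0')
c=lambda x,y:((x+.5)/5-.5+220,(y+.5)/5-.5+155)
for n,p in dict(apr=(163,302),pis=(408,328),ras=(656,354)).items(): print(n,atz(s,*c(*p),.108).round(4))
B={n:atz(s,*c(*p),.122) for n,p in dict(head=(84,71),end=(200,516),joint=(132,236)).items()}
for n in B: print(n,B[n].round(4))
d=B['head']-B['end']; L=np.linalg.norm(d); d/=L
print('len',L,'yaw',np.degrees(np.arctan2(d[1],d[0])),'mid',((B['head']+B['end'])/2).round(4),'joint-based mid',(B['joint']-.025*d).round(4))
# side checks
c2=lambda x,y:((x+.5)/3.3333-.5+200,(y+.5)/3.3333-.5+180)
for n,p,z in(('end',(417,357),.122),('head',(38,360),.122),('ras',(387,95),.108),('pis',(316,224),.108)): print('side',n,atz(t,*c2(*p),z).round(4))
T=np.array([atz(s,u,v,.019)[:2] for u,v in((428,228),(501,221),(522,350),(445,357))]); print('tray',T.round(3).tolist(),T.mean(0),[np.linalg.norm(T[i]-T[i-1]).round(3) for i in range(4)])
e=T[1]+T[0]-T[2]-T[3]; print('tray yaw',np.degrees(np.arctan2(e[1],e[0])))
T=np.array([atz(t,u,v,.019)[:2] for u,v in((335,181),(344,129),(464,139),(463,190))]); print('side tray',T.round(3).tolist(),T.mean(0))
o=arm.observe(); print(R.from_rotvec(o['orientation']).as_matrix().round(3))
E
```

```text
apr [0.5885 0.1998 0.108 ]
pis [0.5762 0.0895 0.108 ]
ras [ 0.5639 -0.0215  0.108 ]
head [0.6916 0.2347 0.122 ]
end [0.4909 0.1802 0.122 ]
joint [0.616 0.212 0.122]
len 0.20790977324730311 yaw 15.181909358266271 mid [0.5912 0.2074 0.122 ] joint-based mid [0.5919 0.2054 0.122 ]
side end [0.4915 0.1849 0.122 ]
side head [0.695  0.2427 0.122 ]
side ras [ 0.5643 -0.012   0.108 ]
side pis [0.5772 0.0992 0.108 ]
tray [[0.57, -0.214], [0.586, -0.39], [0.281, -0.424], [0.265, -0.244]] [ 0.42524755 -0.31769034] [np.float64(0.306), np.float64(0.177), np.float64(0.307), np.float64(0.181)]
tray yaw 5.970877612696926
side tray [[0.566, -0.187], [0.591, -0.379], [0.282, -0.421], [0.264, -0.237]] [ 0.42572124 -0.30579099]
[[ 0.903 -0.429 -0.   ]
 [-0.429 -0.903 -0.001]
 [ 0.     0.001 -1.   ]]
```

```bash

python3 -m crank '[[0.4,0.25,0.25,0,0,0,-0.09],[0.4,0.5,0.5,0,0,0,-0.18],[0.4,0.75,0.75,0,0,0,-0.27],[0.4,1,1,0,0,0,-0.36],[0.4,1,1,0,0,0,-0.451],[0.4,1,1,0,0,0,-0.451],[0.4,1,1,0,0,0,-0.451],[0.4,1,1,0,0,0,-0.451],[0.4,1,1,0,0,0,-0.451],[0.4,1,1,0,0,0,-0.451]]' 10
python3 -m crank '[[0.4,0.05,0.12,0,0,0,0],[0.4,0.15,0.3,0,0,0,0],[0.4,0.25,0.5,0,0,0,0],[0.4,0.35,0.7,0,0,0,0],[0.4,0.45,0.85,0,0,0,0],[0.4,0.5,1,0,0,0,0],[0.4,0.55,1,0,0,0,0],[0.4,0.6,1,0,0,0,0],[0.4,0.6,1,0,0,0,0],[0.4,0.6,1,0,0,0,0]]'
python3 -m crank '[[0.4,0.05,0.12,0,0,0,0],[0.4,0.15,0.3,0,0,0,0],[0.4,0.25,0.5,0,0,0,0],[0.4,0.35,0.7,0,0,0,0],[0.4,0.45,0.85,0,0,0,0],[0.4,0.5,1,0,0,0,0],[0.4,0.55,1,0,0,0,0],[0.4,0.6,1,0,0,0,0],[0.4,0.6,1,0,0,0,0],[0.4,0.6,1,0,0,0,0]]'
python3 -m crank '[[0.4,0.05,0.12,0,0,0,0],[0.4,0.15,0.3,0,0,0,0],[0.4,0.25,0.5,0,0,0,0],[0.4,0.35,0.7,0.1,0,0,0],[0.4,0.45,0.85,0.2,0,0,0],[0.4,0.5,1,0.3,0,0,0],[0.4,0.55,1,0.4,0,0,0],[0.4,0.55,1,0.4,0,0,0],[0.4,0.55,1,0.4,0,0,0],[0.4,0.55,1,0.4,0,0,0]]'
python3 - <<'E'
from h import *
s=snap('top','top1');t=snap('side','side1')
o=arm.observe(); M=R.from_rotvec(o['orientation']).as_matrix(); print(o['ee_pos'],M.round(3).tolist(),o['opening'],o['time'])
out=[]
for c in(s,t):
    im=c['img'][:,:,::-1].copy()
    h=o['opening']/2
    pts=[proj(c,o['ee_pos']+M@np.array([0,y,.066])) for y in(h,-h)]
    print(pts)
    u,v=np.mean(pts,0).astype(int)
    a=im[v-60:v+60,u-55:u+55]
    a=np.clip(cv2.resize(a,None,fx=3.6,fy=5*.72,interpolation=cv2.INTER_CUBIC)*1.6,0,255).astype(np.uint8)
    for p in pts:
        cv2.drawMarker(a,tuple(((p-[u-55,v-60]+.5)*3.6-.5).astype(int)),(255,0,255),cv2.MARKER_CROSS,14,1)
    out.append(a)
    print('crop origin',u-55,v-60)
cv2.imwrite('pics/c3.png',np.hstack(out))
E
```

```text
time: 1.1
ee_pos: [0.3365, 0.4771, 0.2918]
orientation: [3.114, 0.415, -0.0]
wrist_force: [0.2, 0.8, -0.1]
opening: 0.0611
gripper_force: 0.0
time: 2.1
ee_pos: [0.4207, 0.3963, 0.2919]
orientation: [3.114, 0.416, -0.0]
wrist_force: [-0.7, 0.1, -0.4]
opening: 0.0617
gripper_force: 0.0
time: 3.1
ee_pos: [0.5048, 0.3156, 0.292]
orientation: [3.114, 0.417, -0.0]
wrist_force: [0.2, 0.7, -0.3]
opening: 0.0617
gripper_force: 0.0
time: 4.1
ee_pos: [0.5842, 0.2337, 0.2527]
orientation: [-3.113, -0.417, -0.001]
wrist_force: [-0.1, 0.7, -0.0]
opening: 0.0613
gripper_force: 0.0
[0.58421882 0.23370674 0.25286118] [[0.965, 0.263, 0.001], [0.263, -0.965, 0.001], [0.001, -0.0, -1.0]] 0.06116912845175513 4.2
[array([244.69668823, 206.92698131]), array([216.33275468, 214.6853358 ])]
crop origin 175 150
[array([267.32377082, 262.51815285]), array([265.13759695, 291.25430375])]
crop origin 211 216
```

View pics/c3.png

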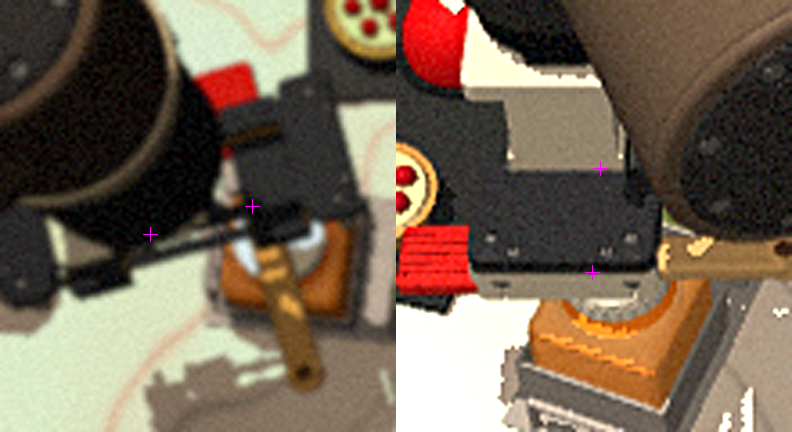

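The gripper body hides the fingertips in both views. In the first top picture they were seen obliquely, so I'll check that camera against the known arm pose there. I'll also triangulate the caps.

```bash
python3 - <<'E'
from h import *
s=load('top0');t=load('side0')
c=lambda x,y:((x+.5)/5-.5+220,(y+.5)/5-.5+155)
c2=lambda x,y:((x+.5)/3.3333-.5+200,(y+.5)/3.3333-.5+180)
def tri(p,q):
    o,d=ray(s,*p);e,f=ray(t,*q); d/=np.linalg.norm(d);f/=np.linalg.norm(f)
    k=np.linalg.lstsq(np.c_[d,-f],e-o,rcond=None)[0]; a,b=o+k[0]*d,e+k[1]*f
    return ((a+b)/2).round(4),np.linalg.norm(a-b).round(4)
for a,b in(((408,328),(316,224)),((656,354),(387,95)),((200,516),(417,357)),((84,71),(38,360))): print(tri(c(*a),c2(*b)))
print('tray',[tri(p,q) for p,q in(((501,221),(344,129)),((522,350),(464,139)),((445,357),(463,190)))])
ee=np.array([.28913,.60958,.29135]);M=R.from_rotvec([3.06347622,-.689828624,0]).as_matrix()
im=np.clip(cv2.resize(s['img'][300:430,0:130,::-1],None,fx=4.5,fy=4.5,interpolation=cv2.INTER_CUBIC).astype(float)*2,0,255).astype(np.uint8)
for y in(.0438,-.0438):
  for x in(.0095,-.0095):
    p=proj(s,ee+M@[x,y,.066]); print(p)
    cv2.drawMarker(im,tuple(((p-[0,300]+.5)*4.5-.5).astype(int)),(255,0,255),cv2.MARKER_CROSS,10,1)
cv2.imwrite('pics/c4.png',im)
E
```

```text
(array([0.5793, 0.0901, 0.0958]), np.float64(0.0024))
(array([ 0.5664, -0.0222,  0.0963]), np.float64(0.0016))
(array([0.492 , 0.181 , 0.1162]), np.float64(0.0012))
(array([0.6966, 0.237 , 0.1122]), np.float64(0.0047))
tray [(array([ 0.591 , -0.3946,  0.0057]), np.float64(0.0062)), (array([ 0.2811, -0.4248,  0.0158]), np.float64(0.0016)), (array([ 0.2636, -0.246 ,  0.0099]), np.float64(0.0))]
[ 52.97634515 363.53906573]
[ 48.23659742 372.63627161]
[ 13.94382579 343.83389438]
[  9.15097689 352.83378119]
```

View pics/c4.png

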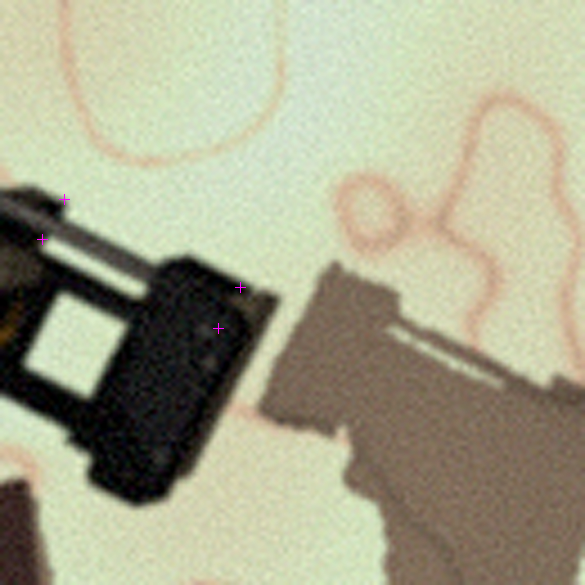

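The projected fingertips match the first top picture within about 2–4 mm, so I trust the top camera and use the given heights. Next I grip the brush handle at its middle, with the fingertips just above the cap.

```bash

python3 -m crank '[[0.4,0,0.1,0,0,0,0],[0.4,0,0.28,0.05,0,0,0],[0.4,0,0.28,0.2,0,0,0],[0.4,0,0.28,0.35,0,0,0],[0.4,0,0.28,0.5,0,0,0],[0.4,0,0.28,0.6,0,0,0],[0.4,0,0.28,0.68,0,0,0],[0.4,0,0.28,0.74,0,0,0],[0.4,0,0.28,0.75,0,0,0],[0.4,0,0.28,0.75,0,0,0]]' 20
python3 -m crank '[[-1,0,0,0,0,0,0],[-1,0,0,0,0,0,0],[-1,0,0,0,0,0,0],[-1,0,0,0,0,0,0],[-1,0,0,0,0,0,0],[-1,0,0,0,0,0,0],[-1,0,0,0,0,0,0],[-1,0,0,0,0,0,0],[-1,0,0,0,0,0,0],[-1,0,0,0,0,0,0]]'
```

```text
time: 5.2
ee_pos: [0.5919, 0.2061, 0.1773]
orientation: [3.114, 0.416, 0.0]
wrist_force: [0.1, -0.1, -0.1]
opening: 0.0614
gripper_force: 0.0
time: 6.2
ee_pos: [0.5917, 0.2062, 0.1772]
orientation: [-3.114, -0.416, -0.0]
wrist_force: [-0.6, -0.2, 1.1]
opening: 0.0217
gripper_force: 20.0
```

```bash

python3 -m crank '[[-1,0,0,-0.1,0,0,0],[-1,0,0,-0.25,0,0,0],[-1,0,0,-0.4,0,0,0],[-1,0,0,-0.55,0,0,0],[-1,0,0.1,-0.7,0,0,0],[-1,-0.1,0.25,-0.8,0,0,0],[-1,-0.2,0.4,-0.8,0,0,0],[-1,-0.3,0.55,-0.8,0,0,0],[-1,-0.4,0.7,-0.8,0,0,0],[-1,-0.5,0.8,-0.8,0,0,0]]'
python3 -m crank '[[-1,-0.05,0.1,0,0,0,0],[-1,-0.15,0.25,0,0,0,0],[-1,-0.25,0.4,0,0,0,0],[-1,-0.35,0.55,0,0,0,0],[-1,-0.4,0.7,0,0,0,0],[-1,-0.5,0.8,0,0,0,0],[-1,-0.55,0.9,0,0,0,0],[-1,-0.6,0.95,0,0,0,0],[-1,-0.65,1,0,0,0,0],[-1,-0.65,1,0,0,0,0]]'
python3 -m crank '[[-1,-0.05,0.1,0,0,0,0],[-1,-0.15,0.25,0,0,0,0],[-1,-0.25,0.4,0,0,0,0],[-1,-0.35,0.55,0,0,0,0],[-1,-0.4,0.7,0,0,0,0],[-1,-0.5,0.8,0,0,0,0],[-1,-0.55,0.9,0,0,0,0],[-1,-0.6,0.95,0,0,0,0],[-1,-0.65,1,0,0,0,0],[-1,-0.65,1,0,0,0,0]]'
python3 -m crank '[[-1,-0.05,0.1,0,0,0,0],[-1,-0.15,0.25,0,0,0,0],[-1,-0.25,0.4,0,0,0,0],[-1,-0.35,0.55,0,0,0,0],[-1,-0.4,0.7,0,0,0,0],[-1,-0.5,0.8,0,0,0,0],[-1,-0.55,0.9,0,0,0,0],[-1,-0.6,0.95,0,0,0,0],[-1,-0.65,1,0,0,0,0],[-1,-0.65,1,0,0,0,0]]'
```

```text
time: 7.2
ee_pos: [0.5635, 0.1138, 0.2566]
orientation: [3.114, 0.414, -0.002]
wrist_force: [0.9, 0.6, -0.5]
opening: 0.0217
gripper_force: 20.0
time: 8.2
ee_pos: [0.5276, 0.0018, 0.2572]
orientation: [-3.114, -0.415, 0.0]
wrist_force: [0.1, -0.1, 0.6]
opening: 0.022
gripper_force: 20.0
time: 9.2
ee_pos: [0.4911, -0.1118, 0.2572]
orientation: [-3.114, -0.415, 0.0]
wrist_force: [0.4, -0.0, -0.8]
opening: 0.0218
gripper_force: 20.0
time: 10.2
ee_pos: [0.4546, -0.2253, 0.2572]
orientation: [-3.114, -0.415, 0.0]
wrist_force: [-0.3, 1.1, 0.0]
opening: 0.0215
gripper_force: 20.0
```

```bash

python3 -m crank '[[-1,-0.05,0.1,0,0,0,0.03],[-1,-0.15,0.25,0,0,0,0.06],[-1,-0.3,0.4,0.1,0,0,0.1],[-1,-0.4,0.6,0.25,0,0,0.1],[-1,-0.5,0.75,0.4,0,0,0.1],[-1,-0.53,0.82,0.55,0,0,0.1],[-1,-0.53,0.82,0.7,0,0,0.1],[-1,-0.53,0.82,0.8,0,0,0.1],[-1,-0.53,0.82,0.9,0,0,0.1],[-1,-0.53,0.82,0.95,0,0,0.1]]'
python3 -m crank '[[-1,0,0,0.1,0,0,0],[-1,0,0,0.2,0,0,0],[-1,0,0,0.3,0,0,0],[-1,0,0,0.4,0,0,0],[-1,0,0,0.5,0,0,0],[-1,0,0,0.6,0,0,0],[-1,0,0,0.68,0,0,0],[-1,0,0,0.74,0,0,0],[-1,0,0,0.78,0,0,0],[-1,0,0,0.8,0,0,0]]'
```

```text
time: 11.2
ee_pos: [0.4254, -0.3177, 0.1614]
orientation: [-3.137, -0.17, 0.001]
wrist_force: [0.2, 0.3, -1.2]
opening: 0.0214
gripper_force: 20.0
time: 12.2
ee_pos: [0.4254, -0.3179, 0.0818]
orientation: [-3.137, -0.17, 0.001]
wrist_force: [-0.5, -0.8, -0.8]
opening: 0.0219
gripper_force: 20.0
```

```bash

python3 -m crank '[[-1,0,0,0.01,0,0,0],[-1,0,0,0.02,0,0,0],[-1,0,0,0.03,0,0,0],[-1,0,0,0.04,0,0,0],[-1,0,0,0.05,0,0,0],[-1,0,0,0.06,0,0,0],[-1,0,0,0.07,0,0,0],[-1,0,0,0.08,0,0,0],[-1,0,0,0.08,0,0,0],[-1,0,0,0.08,0,0,0]]'
python3 - <<'E'
from h import *
s=snap('top','top2');t=snap('side','side2')
a=s['img'][200:380,390:570];b=t['img'][90:270,310:490]
cv2.imwrite('pics/c5.png',np.clip(cv2.resize(np.hstack([a,b])[:,:,::-1],None,fx=2.2,fy=2.2,interpolation=cv2.INTER_CUBIC).astype(float)*1.7,0,255).astype(np.uint8))
E
```

```text
time: 13.2
ee_pos: [0.4254, -0.3179, 0.0741]
orientation: [-3.137, -0.17, 0.0]
wrist_force: [0.2, 0.2, -0.4]
opening: 0.0214
gripper_force: 20.0
```

View pics/c5.png

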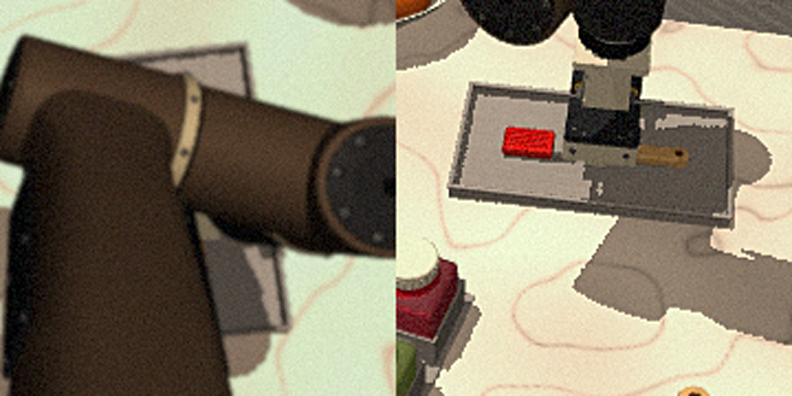

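The brush lies centred over the tray floor, head at (528,141) and handle end at (685,155) in the side half. I'll ease it down the last 2–3 mm until it touches.

```bash

python3 -m crank '[[-1,0,0,0.003,0,0,0],[-1,0,0,0.006,0,0,0],[-1,0,0,0.009,0,0,0],[-1,0,0,0.012,0,0,0],[-1,0,0,0.015,0,0,0],[-1,0,0,0.018,0,0,0],[-1,0,0,0.02,0,0,0],[-1,0,0,0.02,0,0,0],[-1,0,0,0.02,0,0,0],[-1,0,0,0.02,0,0,0]]'
```

```text
time: 14.3
ee_pos: [0.4254, -0.3179, 0.0722]
orientation: [3.137, 0.17, 0.0]
wrist_force: [0.1, 0.6, -1.2]
opening: 0.022
gripper_force: 20.0
```

```bash

python3 -m crank '[[-0.4,0,0,0,0,0,0],[-0.3,0,0,0,0,0,0],[-0.2,0,0,0,0,0,0],[0,0,0,0,0,0,0],[0.2,0,0,0,0,0,0],[0.2,0,0,0,0,0,0],[0.2,0,0,0,0,0,0],[0.2,0,0,-0.1,0,0,0],[0.2,0,0,-0.25,0,0,0],[0.2,0,0,-0.4,0,0,0]]'
python3 -m crank '[[1,0,0,-0.1,0,0,0],[1,0,0,-0.3,0,0,0],[1,0,0,-0.5,0,0,0],[1,0,0,-0.7,0,0,0],[1,0,0,-0.85,0,0,0],[1,0,0,-1,0,0,0],[1,0,0,-1,0,0,0],[1,0,0,-1,0,0,0],[1,0,0,-1,0,0,0],[1,0,0,-1,0,0,0]]' 50
python3 - <<'E'
from h import *
s=snap('top','top3');t=snap('side','side3')
im=s['img'][170:270,220:385].astype(int); 
hsv=cv2.cvtColor(s['img'],cv2.COLOR_RGB2HSV)
g=cv2.GaussianBlur(s['img'],(3,3),0).astype(int)
m=((g[:,:,2]-g[:,:,0]>-2)&(g.min(2)>120)).astype(np.uint8)
n,l,st,ce=cv2.connectedComponentsWithStats(m)
for i in range(1,n):
    if st[i,4]>100 and 220<ce[i,0]<385 and 170<ce[i,1]<270: print(st[i],ce[i],atz(s,*ce[i],.108).round(4))
print(arm.observe()['q'].round(3))
a=s['img'][170:270,220:380];b=t['img'][110:210,320:480]
cv2.imwrite('pics/c6.png',np.clip(cv2.resize(np.vstack([np.hstack([a,b])])[:,:,::-1],None,fx=2.5,fy=2.5,interpolation=cv2.INTER_CUBIC).astype(float)*1.6,0,255).astype(np.uint8))
E
```

```text
time: 15.3
ee_pos: [0.4254, -0.3179, 0.1131]
orientation: [3.137, 0.171, -0.001]
wrist_force: [0.3, -0.5, 0.6]
opening: 0.0524
gripper_force: 0.0
time: 16.3
ee_pos: [0.425, -0.3178, 0.2114]
orientation: [-3.136, -0.17, 0.002]
wrist_force: [-0.2, -0.4, 0.3]
opening: 0.0878
gripper_force: 0.0
[241 204  23  23 401] [251.58852868 214.83790524] [0.5889 0.2011 0.108 ]
[290 209  23  23 404] [301.03465347 219.83663366] [0.577  0.0898 0.108 ]
[340 214  23  23 407] [350.85012285 225.04668305] [ 0.5647 -0.0217  0.108 ]
[-0.272  0.193 -0.417 -0.    -0.963  1.952]
```

View pics/c6.png

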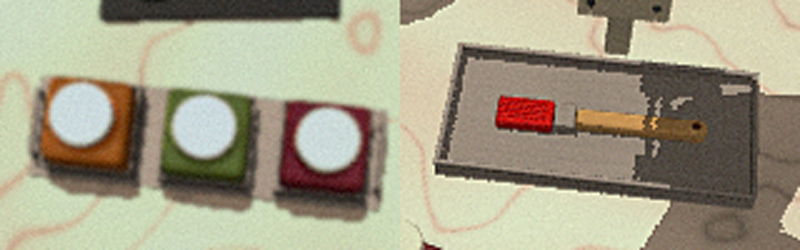

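The brush lies flat and free in the tray, head at (525,114) in the side half. The apricot cap is at world (0.589, 0.201), and the cap spacing of 112 mm agrees with the caddy. Next I move to the cap.

```bash

python3 -m crank '[[1,0.05,-0.1,0,0,0,0],[1,0.12,-0.25,0,0,0,0],[1,0.2,-0.45,0,0,0,0],[1,0.3,-0.65,0,0,0,0],[1,0.38,-0.85,0,0,0,0],[1,0.44,-1,0,0,0,0],[1,0.44,-1,0,0,0,0],[1,0.44,-1,0,0,0,0],[1,0.44,-1,0,0,0,0],[1,0.44,-1,0,0,0,0]]' 50
python3 -m crank '[[1,0.05,-0.1,0,0,0,0],[1,0.12,-0.25,0,0,0,0],[1,0.2,-0.45,0,0,0,0],[1,0.3,-0.65,0,0,0,0],[1,0.38,-0.85,0,0,0,0],[1,0.44,-1,0,0,0,0],[1,0.44,-1,0,0,0,0],[1,0.44,-1,0,0,0,0],[1,0.44,-1,0,0,0,0],[1,0.44,-1,0,0,0,0]]'
python3 -m crank '[[1,0.05,-0.1,0,0,0,0],[1,0.12,-0.25,0,0,0,0],[1,0.2,-0.45,0,0,0,0],[1,0.3,-0.65,0,0,0,0],[1,0.38,-0.85,0,0,0,0],[1,0.44,-1,0,0,0,0],[1,0.44,-1,0,0,0,0],[1,0.44,-1,0,0,0,0],[1,0.44,-1,0,0,0,0],[1,0.44,-1,0,0,0,0]]'
python3 -m crank '[[1,0.05,-0.1,0,0,0,0],[1,0.12,-0.25,0,0,0,0],[1,0.2,-0.45,0,0,0,0],[1,0.3,-0.65,0,0,0,0],[1,0.38,-0.85,0,0,0,0],[1,0.44,-1,0,0,0,0],[1,0.44,-1,0,0,0,0],[1,0.44,-1,0,0,0,0],[1,0.44,-1,0,0,0,0],[1,0.44,-1,0,0,0,0]]'
python3 -m crank '[[1,0.05,-0.1,0,0,0,0.05],[1,0.12,-0.25,0,0,0,0.1],[1,0.2,-0.45,0,0,0,0.18],[1,0.3,-0.65,0,0,0,0.25],[1,0.38,-0.85,0,0,0,0.32],[1,0.44,-0.98,0,0,0,0.4],[1,0.44,-0.98,0,0,0,0.4],[1,0.44,-0.98,0,0,0,0.4],[1,0.44,-0.98,0,0,0,0.4],[1,0.44,-0.98,0,0,0,0.4]]'
python3 - <<'E'
from h import *
o=arm.observe();M=R.from_rotvec(o['orientation']).as_matrix();p=o['ee_pos'];print(p,np.degrees(np.arctan2(M[1,0],M[0,0])),(M.T@(np.array([.5889,.2011,.154])-p)).round(4),o['q'].round(3))
E
```

```text
time: 17.4
ee_pos: [0.4581, -0.2142, 0.2121]
orientation: [3.137, 0.169, -0.0]
wrist_force: [0.9, -0.2, 0.2]
opening: 0.0874
gripper_force: 0.0
time: 18.4
ee_pos: [0.491, -0.1101, 0.2121]
orientation: [3.137, 0.169, -0.0]
wrist_force: [0.9, -1.0, 0.2]
opening: 0.0877
gripper_force: 0.0
time: 19.4
ee_pos: [0.5239, -0.006, 0.2122]
orientation: [3.137, 0.169, -0.0]
wrist_force: [0.4, 0.2, 0.2]
opening: 0.0877
gripper_force: 0.0
time: 20.4
ee_pos: [0.5569, 0.0982, 0.2122]
orientation: [-3.137, -0.169, 0.0]
wrist_force: [-0.1, -0.1, -0.5]
opening: 0.0874
gripper_force: 0.0
time: 21.4
ee_pos: [0.59, 0.2002, 0.2123]
orientation: [-3.036, 0.807, 0.0]
wrist_force: [-0.5, 0.2, 0.0]
opening: 0.0872
gripper_force: 0.0
[0.59000882 0.20019075 0.21233448] -29.752379094171516 [-0.0014 -0.0002  0.0583] [ 0.64   0.335 -0.215 -0.    -1.021  0.412]
```

```bash

python3 -m crank '[[1,-0.014,0,0.08,0,0,0],[1,-0.014,0,0.18,0,0,0],[1,-0.014,0,0.28,0,0,0],[1,-0.014,0,0.38,0,0,0],[1,-0.014,0,0.46,0,0,0],[1,-0.014,0,0.52,0,0,0],[1,-0.014,0,0.56,0,0,0],[1,-0.014,0,0.58,0,0,0],[1,-0.014,0,0.58,0,0,0],[1,-0.014,0,0.58,0,0,0]]' 50
python3 -m crank '[[0.2,0,0,0,0,0,0],[0.2,0,0,0,0,0,0],[0,0,0,0,0,0,0],[0,0,0,0,0,0,0],[-1,0,0,0,0,0,0],[-1,0,0,0,0,0,0],[-1,0,0,0,0,0,0],[-1,0,0,0,0,0,0],[-1,0,0,0,0,0,0],[-1,0,0,0,0,0,0]]' 50
```

```text
time: 22.4
ee_pos: [0.5892, 0.2018, 0.1545]
orientation: [-3.036, 0.807, -0.001]
wrist_force: [-0.4, 1.1, 0.1]
opening: 0.0876
gripper_force: 0.0
time: 23.4
ee_pos: [0.5893, 0.202, 0.1544]
orientation: [-3.036, 0.807, -0.001]
wrist_force: [1.5, 2.5, 1.3]
opening: 0.0575
gripper_force: 50.0
```

```bash

python3 -m crank '[[-1,0,0,-0.001,0,0,-0.04],[-1,0,0,-0.003,0,0,-0.08],[-1,0,0,-0.005,0,0,-0.12],[-1,0,0,-0.007,0,0,-0.16],[-1,0,0,-0.008,0,0,-0.2],[-1,0,0,-0.01,0,0,-0.24],[-1,0,0,-0.011,0,0,-0.28],[-1,0,0,-0.013,0,0,-0.32],[-1,0,0,-0.014,0,0,-0.36],[-1,0,0,-0.016,0,0,-0.4]]' 50
python3 -c "
from plant import arm;o=arm.observe();print(o['moment'],o['wrist_force'],o['ee_pos'])"
python3 -m crank '[[-1,0,0,-0.001,0,0,-0.04],[-1,0,0,-0.003,0,0,-0.08],[-1,0,0,-0.005,0,0,-0.12],[-1,0,0,-0.007,0,0,-0.16],[-1,0,0,-0.008,0,0,-0.2],[-1,0,0,-0.01,0,0,-0.24],[-1,0,0,-0.011,0,0,-0.28],[-1,0,0,-0.013,0,0,-0.32],[-1,0,0,-0.014,0,0,-0.36],[-1,0,0,-0.014,0,0,-0.36]]' 50
python3 - <<'E'
from h import *
s=snap('top','top4');t=snap('side','side4')
o=arm.observe();M=R.from_rotvec(o['orientation']).as_matrix();print(np.degrees(np.arctan2(M[1,0],M[0,0])),o['moment'],o['wrist_force'])
b=t['img'][220:360,200:360]
cv2.imwrite('pics/c7.png',np.clip(cv2.resize(b[:,:,::-1],None,fx=3.5,fy=3.5,interpolation=cv2.INTER_CUBIC).astype(float)*1.6,0,255).astype(np.uint8))
E
```

```text
time: 24.4
ee_pos: [0.5892, 0.2011, 0.1557]
orientation: [3.136, 0.173, 0.0]
wrist_force: [4.4, -1.5, -0.4]
opening: 0.0576
gripper_force: 50.0
[-0.354052   -1.26970555 -0.31114465] [ 4.36667412 -1.47192385 -0.42823404] [0.58918762 0.20111009 0.15571832]
time: 25.4
ee_pos: [0.5888, 0.2013, 0.1569]
orientation: [2.964, 1.04, -0.001]
wrist_force: [1.9, 1.2, -1.5]
opening: 0.0572
gripper_force: 50.0
38.50608535731251 [ 0.12475758 -0.5759123  -0.04281927] [ 0.80467788 -0.227001   -0.47252211]
```

View pics/c7.png

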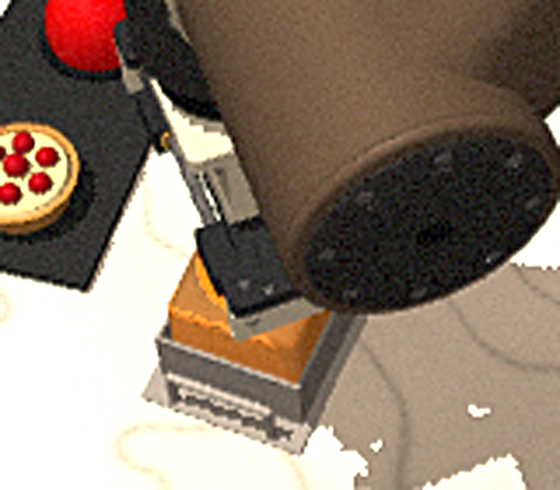

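The jar is still seated in its well under the gripper (crop around (245,330)). The moment about vertical has dropped from 0.31 to 0.04 N m, so the threads look free. I lift slowly and watch for the jar's weight on the wrist.

```bash

python3 -m crank '[[-1,0,0,-0.005,0,0,0],[-1,0,0,-0.01,0,0,0],[-1,0,0,-0.015,0,0,0],[-1,0,0,-0.02,0,0,0],[-1,0,0,-0.025,0,0,0],[-1,0,0,-0.03,0,0,0],[-1,0,0,-0.035,0,0,0],[-1,0,0,-0.04,0,0,0],[-1,0,0,-0.04,0,0,0],[-1,0,0,-0.04,0,0,0]]' 50
python3 -c "
from plant import arm;o=arm.observe();print(o['moment'],o['wrist_force'],o['ee_pos'])"
```

```text
time: 26.5
ee_pos: [0.5889, 0.2017, 0.1612]
orientation: [-2.965, -1.039, 0.0]
wrist_force: [-0.8, -1.3, -0.6]
opening: 0.0577
gripper_force: 50.0
[-0.11334674 -0.02894662  0.01422369] [-0.77113355 -1.28038522 -0.55940885] [0.58894535 0.20166404 0.1611778 ]
```

```bash

python3 -m crank '[[-1,0,0,-0.03,0,0,0],[-1,0,0,-0.07,0,0,0],[-1,0,0,-0.11,0,0,0],[-1,0,0,-0.15,0,0,0],[-1,0,0,-0.19,0,0,0],[-1,0,0,-0.23,0,0,0],[-1,0,0,-0.27,0,0,0],[-1,0,0,-0.3,0,0,0],[-1,0,0,-0.31,0,0,0],[-1,0,0,-0.31,0,0,0]]' 50
python3 - <<'E'
from h import *
t=snap('side','side5');o=arm.observe();print(o['wrist_force'],o['ee_pos'])
b=t['img'][220:360,200:360]
cv2.imwrite('pics/c8.png',np.clip(cv2.resize(b[:,:,::-1],None,fx=3.5,fy=3.5,interpolation=cv2.INTER_CUBIC).astype(float)*1.6,0,255).astype(np.uint8))
E
```

```text
time: 27.5
ee_pos: [0.589, 0.2017, 0.1923]
orientation: [-2.965, -1.039, -0.0]
wrist_force: [-0.4, -0.4, -1.0]
opening: 0.0571
gripper_force: 50.0
[-0.48887361  0.40445491 -1.71493561] [0.58891528 0.20165757 0.19210495]
```

View pics/c8.png

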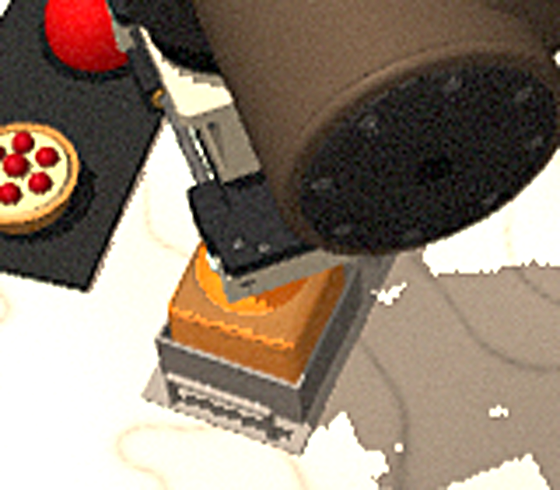

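The jar is seated exactly as before (crop around (245,330)), its orange neck ring shows at (210,285), and the gripper holds the cap above it with no jar weight on the wrist. I'm handing in.

```bash
python3 -c "
from plant import arm;print(arm.finish_job())"
```

```text
the job is handed in; nothing more can be done
None
```

I handed the job in at about 27.5 s; the judge returned no verdict. The brush lies flat and free in the tray, and the cap came off after a 68° turn with the jar still seated in its well. By the arm's pose, the gripper is holding the cap level about 25 mm above the mouth.

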